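Re-set a focus bench carriage from the backlash-free side

TASK

The lens carriage on the focus bench has been run too far and is driving in the spring plunger. Using its loose-fitting knob, draw the carriage back until its nose stands at least 25 mm clear of the plunger, then bring it forward again in one direction until the nose just bears on the plunger and stop there, without starting to push the plunger in (never drive it in again: an overrun cannot be corrected by backing off). Let go with the knob's play still taken up forward and the nose resting against the plunger, and leave the other things where they are.

Things in the scene. Friction and masses are not known exactly. Their poses are not given: they have to be found in the camera images.
- bench: Fixed aluminium focus bench, plate 370 x 90 x 15 mm. Origin: on the table, under the knob's axis when the carriage is at bench x = 150 mm and joint knob is 0. +x is the slide direction, forward (from knob to plunger); z up. The plate reaches from x = -100 to +270 mm; a grey plunger housing, 70 mm high (76 with its dial), stands at x = 215 to 265 mm, a 42 mm high stop block at the rear end.
- carriage: Dark steel carriage, slides along bench x only. Origin: 150 mm ahead of the knob's neutral axis, 55 mm above the table; at bench x = 100 mm at the rear stop, starts at 156 to 160. Its nose is a contact screw, a 12 mm steel pin pointing forward; the tip is set out differently each day, up to 3 mm ahead of or behind the origin. The guide resists with about 10 N and holds it where left. Lens ring 103 mm high.
- knob (a joint): Play of the knob on the carriage, m: the knob's foot slides freely (about 0.8 N) between two lugs from -0.004 (bearing backward, pulling the carriage) to +0.004 (bearing forward, pushing it). Backlash is thus 8 mm: the carriage follows only once the play is taken up.
- knob_grip (a point): Point on the axis of the upright round black knob, 92 mm above the table: the middle of its grip, a plain cylinder 20 mm in diameter from 64 to 117 mm above the table. It moves along the bench's x axis with the carriage and its own play, and does not turn. Nothing else above 58 mm within 65 mm of its axis.
- plunger: Spring plunger with a round brass head, 20 mm across. Origin: centre of the face the nose meets; bench x = 150 mm when fully out (at rest), more when driven in. Preloaded: stays put until pressed with about 7 N, then yields with only 0.1 N more per mm. So a push on the carriage rises from about 10 N (guide alone) to 17 N between touching the plunger and starting to drive it in.
- case_a: Bystander: round ribbed grey lens case, 90 mm across, 34 mm high, beside the bench; origin under its centre.
- case_b: Bystander: a second such case, lying on the first.
- spare_mount: Bystander: bare aluminium lens ring, 52 mm across, 12 mm high, lying beside the bench.
- driver: Bystander: screwdriver, 150 mm long, lying beside the bench.
- drops: Bystander: white dropper bottle, 30 mm across, 65 mm high, beside the bench.
- test_rod: Bystander: steel focusing rod on a 32 mm foot, 85 mm high, beside the bench.

How it is judged:
On the way, in this order (a step that is already met when the one before it is completed fails the run):
1. the carriage is drawn back well clear of the plunger, more than 21 mm behind the nominal touching place (x of carriage in the frame of bench below 0.129 m), for 0.1 s.
2. the carriage, pushed by the knob, bears on the plunger without having driven it in (contact force between carriage and plunger between 0.3 and 6.5 N and x of plunger in the frame of bench below 0.1515 m and value of joint knob above 0.002 m), for 0.1 s.
At the end, for the whole second after the job is handed in: The nose bears on the plunger with 0.3 to 6.5 N (less than what starts to drive it in) and the plunger is out to within 1.5 mm of its rest, the knob's play is taken up forward (knob beyond +2 mm of its 4 mm), and the carriage is at rest with the robot clear of it (all of step 2 and linear speed of carriage below 0.002 m/s); the robot touches nothing.
It fails at once if the carriage is pushed into the plunger: plunger driven in more than 2.5 mm with the knob bearing forward (x of plunger in the frame of bench above 0.1525 m and value of joint knob above 0.0035 m).
It fails at once if the carriage is run deeper than it was left, to the end of its way (x of carriage in the frame of bench above 0.164 m).
It fails at once if the robot presses on the plunger itself (contact force between any of the fingers, the arm and plunger above 1 N).
It fails at once if another thing on the table is moved more than 30 mm (distance of any of case_a, case_b, spare_mount, driver, drops, test_rod from where it was at the start of the episode above 0.03 m).
It also fails if it takes over 70 s, if anything falls off the work surface, if the arm or the gripper's body presses on something with over 40 N, if the wrist force passes 120 N, or if a joint passes its speed limit or range.

ROBOT

A 7-joint arm with a two-finger parallel gripper is mounted at the origin on the work surface. World frame = base frame: x ahead of the robot, y to its left, z up, the work surface at z = 0. Lengths are in m, angles in rad, forces in N, time in s.
With the tool pointing down it reaches from about 0.4 to 0.875 m from the base axis. Payload 19.3 kg.
Tool frame: the origin (TCP) lies at the very end of the fingers, on their centre line; the grasp point (between the pads) lies 19 mm behind it; z points along the fingers, y is the line along which they close (so a half turn about z gives the same grasp; the last joint's range is limited). The gripper opens to 85 mm and grips with 20 to 120 N. Pads are 22 mm wide; open, the fingers measure 114 mm over their backs; the gripper's body (76 mm by 85 mm) begins 54 mm behind the grasp point. The pads swing forward as they close: fully open they stand 13 mm farther back than shut.
Start: joints at [1.255, 0.521, -0.036, 1.599, 0.021, 1.021, -0.113], TCP at [0.152, -0.606, 0.231] pointing down, gripper open.
Joint ranges: [-2.91, 2.91], [-0.3, 2.13], [-1.5, 1.42], [0.17, 2.43], [-1.26, 4.41], [0.16, 1.93], [-2.52, 2.52]. Speed limits (rad/s): [1.89, 1.89, 2.39, 2.39, 3.01, 3.01, 3.01].

INTERFACE

Orientations are given as [roll, pitch, yaw] about the fixed x, y, z axes, in that order (R = Rz(yaw) Ry(pitch) Rx(roll)).
In Python, from workcell import bot gives the robot as it stands.
- The arm moves only by the tool carry_out, never from a script. Its argument "rows" is a list that holds one entry, the list of rows, each a list of 4 numbers: the shift along the tool's x, y, z in m, then the turn about the tool's z in degrees. In form: [[[x, y, z, twist], ...]]. A call has 1 to 12 rows; each row is the pose to reach, as a shift and turn from the pose commanded when the call began, along the tool's axes at that moment; what a row does not reach only later rows make up. A row lasts 1/12 s, in which the tool goes at most 41.7 mm and 7.16 degrees, less where a joint would pass 70% of its speed; a pose out of reach is approached as far as the arm can. A call with a gripper value outside its range is refused whole. "grip" is the finger opening in m, from 0 to 0.0854, set as the call begins (left out, the last holds). The fingers move at their own pace and stop on an object; "grip_force" is the grip in N (left out, the last holds). Time passes only in rows, so rows that repeat a pose let the fingers close. It gives the time, the measured TCP pose, the force, the opening and the grip force at its end, in the units of the state.
- bot.observe(): the state, without advancing time (a new reading comes with each control period).
- bot.grab_frame(name): name is "scene" or "side" or "wrist"; returns a dict with "pixels" (384x512x3 uint8, red, green, blue), "K" (3x3 intrinsics, pixels), "pose" (4x4, takes a point from camera to world coordinates). Camera axes: x right, y down, z forward; pixel columns grow to the right and rows downward; lengths in m; the calibration is good to about 2 mm. A picture is of the moment at which its call begins. There is no depth.
- bot.job_done(): hands the job in; it is judged then, once.
Trained networks look in a picture, given as the dict that the camera call returned (one of the last four; its "shot" number tells which), for a name from the list of things; names that differ only in an ending like _2 or _b are one class to them, and where a whole thing is asked for, a point or a joint stands for the part that bears it (a point fixed in the world has none). Each returns a list of dicts, best first, with "conf" (0 to 1); they miss things now and then, are a little off and sometimes report something else, mostly with a low value. They report only what shows in the picture. A call takes as long as a camera call.
- bot.look_for(picture, label): "position" ([column, row] in pixels, amid what is visible of it).
- bot.regions_of(picture, label): "region" (384x512 bool, what is visible of it) and "position" ([column, row] in pixels, amid what is visible of it).
- bot.spot_point(picture, label): "position" ([column, row] in pixels: a listed point, or the origin of a listed thing).
The state is a dict: "clock": time; "qpos": joint angles; "qd": joint speeds; "joint_efforts": joint torques, N m; "position": TCP position; "tool_rot": TCP orientation; "force": force on the tool from outside, world axes, zero at the start; "moment": the same for the moment, N m; "grip_width": finger opening in m; "finger_force": force on a finger pad.
Only numpy, scipy, OpenCV 4.12 (cv2) and the standard library are available. Lean on these libraries where they do the work, as an engineer would, in place of code of your own. Each camera call takes 0.05 s, during which the arm holds its last target. There are 200 camera calls.

## Working session

There is one attempt and no reset: what is moved stays moved. The work goes in short steps, Python scripts to look and compute and a tool call to move; the robot and the scene stay as the last step left them, time stands still between calls to the robot, and variables do not carry over. Pictures are saved under pics/ and viewed, at most 10 in all, crops included, and the job is handed in when it is done.

Besides the shell and the picture viewer there is one more tool, called after "Emit:" as name(argument=value, ...), one argument or row to a line, values as JSON. carry_out: Moves the arm, as the interface text tells. Its arguments: {"type":"object","properties":{"rows":{"type":"array","items":{"type":"array","items":{"type":"array","items":{"type":"number"}}}},"grip":{"type":"number"},"grip_force":{"type":"number"}},"required":["rows"]}

```bash
mkdir -p pics
cat > h.py <<'E'
import numpy as np, cv2
from workcell import bot
def ray(f,p):
    d=np.linalg.inv(f["K"])@np.array([p[0],p[1],1.]); T=np.array(f["pose"])
    d=T[:3,:3]@d; return T[:3,3],d/np.linalg.norm(d)
def atz(f,p,z):
    o,d=ray(f,p); return o+d*(z-o[2])/d[2]
def tri(obs):
    A=np.zeros((3,3));b=np.zeros(3)
    for f,p in obs:
        o,d=ray(f,p);M=np.eye(3)-np.outer(d,d);A+=M;b+=M@o
    return np.linalg.solve(A,b)
def proj(f,P):
    T=np.linalg.inv(f["pose"]);c=T[:3,:3]@P+T[:3,3];u=f["K"]@c;return u[:2]/u[2]
def save(f,n): cv2.imwrite("pics/"+n+".png",f["pixels"][:,:,::-1])
E
cat > a.py <<'E'
from h import *
np.set_printoptions(precision=4,suppress=True)
F={n:bot.grab_frame(n) for n in("scene","side","wrist")}
cv2.imwrite("pics/a.png",np.hstack([cv2.resize(F[n]["pixels"],(400,300)) for n in("scene","side")])[:,:,::-1])
for l in("knob_grip","bench","carriage","plunger","drops","case_a","test_rod","driver","spare_mount"):
    o=[]
    for n in F:
        r=bot.spot_point(F[n],l)
        if r: print(l,n,np.round(r[0]["position"],1),round(r[0]["conf"],2)); o.append((F[n],r[0]["position"])) if r[0]["conf"]>.3 else 0
    if len(o)>1:
        P=tri(o);print(l,P,[np.round(proj(f,P)-p,1) for f,p in o])
s=bot.observe();print(s)
E
python3 a.py
```

```text
knob_grip scene [260.2 169.3] 0.52
knob_grip side [223.4 206. ] 0.91
knob_grip [0.5218 0.023  0.0824] [array([-1.8,  1.2]), array([-2.2, -1.3])]
bench scene [265.9 192.8] 0.56
bench side [220.8 232.5] 0.97
bench [ 0.513  0.033 -0.002] [array([-1.9,  1.3]), array([-2.4, -1.3])]
carriage scene [215.3 228.6] 0.6
carriage side [311.  209.6] 0.73
carriage [ 0.6631 -0.0288  0.0498] [array([-2.,  1.]), array([-2.3, -1. ])]
plunger scene [217.7 229.1] 0.49
plunger side [309.3 208.7] 0.7
plunger [ 0.6622 -0.0245  0.0481] [array([-2.1,  1. ]), array([-2.4, -1.1])]
drops scene [301.5 222.7] 0.84
drops side [224.1 186.3] 0.67
drops [ 0.5652  0.1281 -0.0025] [array([ 0.2, -0.2]), array([0.3, 0.2])]
case_a scene [277.7 266.1] 0.61
case_a side [282.3 160.4] 0.93
case_a [0.6911 0.1109 0.0261] [array([ 2.2, -1.4]), array([2.2, 1.1])]
test_rod scene [233.1 147.6] 0.79
test_rod side [176.8 305.5] 0.98
test_rod [ 0.3976 -0.0725 -0.0002] [array([ 0.2, -0.1]), array([0.2, 0.1])]
driver scene [191.2 198.7] 0.65
driver side [281.4 284.7] 0.72
driver [ 0.5661 -0.1148 -0.0016] [array([ 0.5, -0.2]), array([0.7, 0.3])]
spare_mount scene [320.7 203. ] 0.69
spare_mount side [193.2 184.9] 0.59
spare_mount [0.5094 0.1564 0.0028] [array([-0.3,  0.3]), array([-0.4, -0.2])]
{'clock': 1.5, 'qpos': array([ 1.2548,  0.5214, -0.0363,  1.5995,  0.0212,  1.0211, -0.1128]), 'qd': array([-0.0005, -0.0006,  0.0016,  0.0001, -0.0002,  0.0004,  0.0007]), 'joint_efforts': array([  0.0002, -92.6832,   1.9793, -37.0249,   0.0183,   0.0019,
        -0.0001]), 'position': array([ 0.152 , -0.6062,  0.2313]), 'tool_rot': array([-3.1415,  0.    ,  0.2458]), 'force': array([-0.5125, -0.4562,  0.4473]), 'moment': array([-0.0496, -0.0058,  0.0275]), 'finger_force': 0.0, 'grip_width': 0.08522797113989435}
```

View picture.

View pics/a.png

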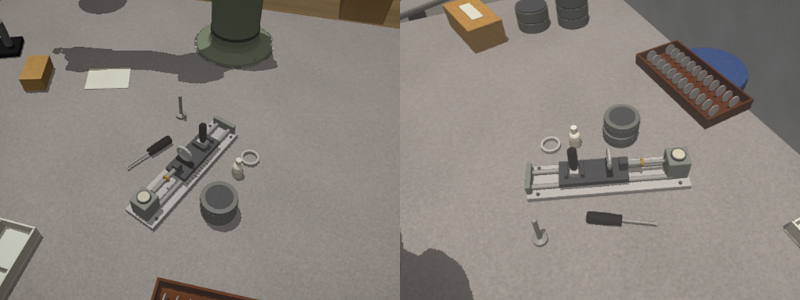

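The scene shot shows the knob near (203,133) in the left half, with the plunger housing at lower left. In the side shot the bench runs left to right, with the knob at (572,160) in the composite. Next I hover above the knob.

Emit:
carry_out(
  rows=[
    [[0.042,-0.043,0,-5],[0.085,-0.087,0,-10],[0.127,-0.13,0,-15],[0.17,-0.174,0,-20],[0.212,-0.217,0,-25],[0.254,-0.261,0,-30],[0.296,-0.304,0,-35],[0.339,-0.348,0,-40],[0.381,-0.391,0,-45],[0.423,-0.434,0,-50],[0.466,-0.478,0,-54],[0.49,-0.5,0,-54]],
  ],
)

```text
clock: 2.5
position: [0.4043, -0.1724, 0.2316]
tool_rot: [3.141, 0.0, 1.193]
force: [0.7, -0.9, -0.1]
grip_width: 0.0858
finger_force: 0.0
```

```bash
cat > b.py <<'E'
from h import *
import sys
np.set_printoptions(precision=4,suppress=True)
F={n:bot.grab_frame(n) for n in("scene","side","wrist")}
save(F["wrist"],sys.argv[1])
Q={}
for l in("knob_grip","bench","carriage","plunger"):
    o=[]
    for n in F:
        r=bot.spot_point(F[n],l)
        if r and r[0]["conf"]>.3: o.append((F[n],r[0]["position"])); print(n,np.round(r[0]["position"],1),round(r[0]["conf"],2))
    if len(o)>1:
        P=Q[l]=tri(o);print(l,P,[np.round(proj(f,P)-p,1) for f,p in o])
for a,b in(("bench","plunger"),("bench","carriage"),("knob_grip","carriage"),("knob_grip","plunger")):
    if a in Q and b in Q: d=Q[b]-Q[a];print(a,b,np.hypot(*d[:2]),np.degrees(np.arctan2(d[1],d[0])))
s=bot.observe();print(s["clock"],s["position"],s["tool_rot"],s["force"])
E
python3 b.py w1
```

```text
scene [260.5 167.7] 0.77
side [223.9 205.4] 0.63
knob_grip [0.5216 0.0225 0.0858] [array([-2.3,  1.6]), array([-2.9, -1.7])]
scene [301.8 223.4] 0.68
side [225.7 231.7] 0.86
bench [ 0.5292  0.1054 -0.0858] [array([-9.1,  5.6]), array([-9.9, -6. ])]
scene [213.6 230. ] 0.96
side [308.5 208. ] 0.71
carriage [ 0.6636 -0.0277  0.0497] [array([ 0.1, -0.1]), array([0.1, 0.1])]
scene [215.1 226.7] 0.51
side [310.6 207. ] 0.74
plunger [ 0.6627 -0.0282  0.0563] [array([-1.7,  0.9]), array([-2. , -0.9])]
bench plunger 0.18892661113670633 -45.018083193920276
bench carriage 0.18917681448875892 -44.72214538982663
knob_grip carriage 0.15066017779119895 -19.474297865361702
knob_grip plunger 0.15001737708585985 -19.770218343104386
3.25 [ 0.4036 -0.1744  0.2313] [-3.1416 -0.      1.1877] [-0.4177  0.5953 -0.501 ]
```

View pics/w1.png

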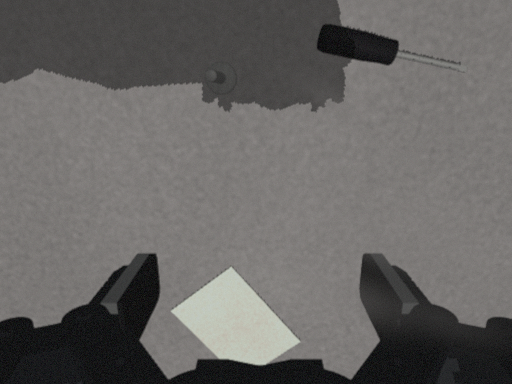

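The wrist camera looks toward tool +x: the rod is at (213,76), the driver at (390,50), and the bench is still out of view. I'll move closer.

Emit:
carry_out(
  rows=[
    [[0.03,0.008,0,0],[0.06,0.016,0,0],[0.09,0.024,0,0],[0.12,0.03,0,0],[0.146,0.036,0,0],[0.146,0.036,0,0]],
  ],
)

```text
clock: 3.75
position: [0.4939, -0.0475, 0.2314]
tool_rot: [3.141, -0.003, 1.193]
force: [-0.2, -0.6, -0.3]
grip_width: 0.0854
finger_force: 0.0
```

```bash
python3 b.py w2
```

```text
scene [259.5 170. ] 0.82
side [220.7 208.2] 0.95
wrist [258.8  78.9] 0.82
knob_grip [0.5198 0.0232 0.0781] [array([-0.7,  1.2]), array([-0.5, -1.5]), array([-2. ,  2.6])]
scene [267.9 193.7] 0.94
side [222.9 233.7] 0.98
wrist [252.  84.] 0.73
bench [ 0.5142  0.0307 -0.0042] [array([-5.1,  1.2]), array([-3.3, -1.1]), array([-2.3, -6. ])]
scene [216.1 229. ] 0.66
side [311.2 210. ] 0.7
wrist [427.1  77.2] 0.84
carriage [ 0.663  -0.0285  0.0483] [array([-2.6,  1. ]), array([-2.7, -1. ]), array([ 0.2, -1. ])]
scene [216.5 227.5] 0.66
side [310.  205.1] 0.71
wrist [430.5  75.8] 0.79
plunger [ 0.663  -0.026   0.0568] [array([-2.1,  0.3]), array([-1.9, -0.1]), array([ 0.7, -2.7])]
bench plunger 0.159242395307447 -20.854573577073154
bench carriage 0.16012148217473435 -21.687877991579207
knob_grip carriage 0.15227498946647294 -19.866229110841363
knob_grip plunger 0.1514712591688247 -18.979837849796073
4.5 [ 0.4916 -0.0523  0.2313] [ 3.1416 -0.      1.1881] [0.1025 0.0837 0.1845]
```

View pics/w2.png

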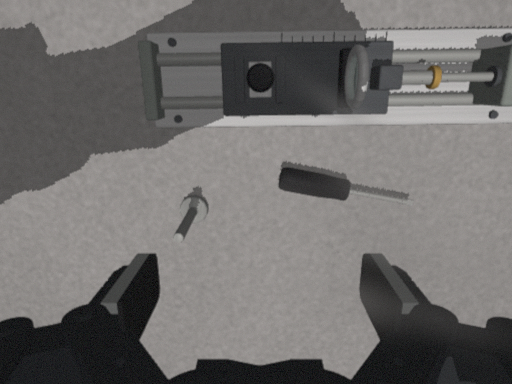

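The wrist view shows the knob top at (260,77), the nose and plunger at about (430,77), and the bench's near edge from (160,127) to (510,121).

```bash
cat > c.py <<'E'
from h import *
np.set_printoptions(precision=4,suppress=True)
f=bot.grab_frame("wrist")
g=cv2.cvtColor(f["pixels"],cv2.COLOR_RGB2GRAY).astype(float)
# near edge: strongest bright->dark gradient in rows 112..135
xs=np.arange(260,500,4);E=[]
for x in xs:
    c=g[112:136,x-1:x+2].mean(1);E.append(112+np.argmin(np.diff(c))+.5)
k=np.polyfit(xs,E,1);r=E-np.polyval(k,xs);m=abs(r)<1.5;k=np.polyfit(xs[m],np.array(E)[m],1)
a=atz(f,(260,np.polyval(k,260)),.015);b=atz(f,(500,np.polyval(k,500)),.015)
d=b-a;print("yaw",np.degrees(np.arctan2(d[1],d[0])),k,m.sum())
u=d[:2]/np.hypot(*d[:2]);n=np.array([-u[1],u[0]])
print("axis offset: centreline pt",a[:2]+n*.045)
m=(g[60:95,243:278]<14).astype(np.uint8);print(np.unique(m,return_counts=True))
R=bot.regions_of(f,"knob");
if R: ys,xx=np.where(R[0]["region"]);print("knob region",xx.min(),xx.max(),ys.min(),ys.max(),R[0]["conf"])
for z,p in((.117,(260,77)),):
    P=atz(f,p,z);print("knob",P,"lat from centreline",(P[:2]-a[:2])@n)
cv2.imwrite("pics/w3.png",cv2.resize(f["pixels"][50:110,220:300,::-1],None,fx=8,fy=8,interpolation=cv2.INTER_CUBIC))
print(bot.observe()["clock"])
E
python3 c.py
```

```text
yaw -21.01294736095795 [ -0.0147 128.1753] 60
axis offset: centreline pt [0.5233 0.0254]
(array([0, 1], dtype=uint8), array([1206,   19]))
knob region 245 273 61 96 0.76
knob [0.523  0.0235 0.117 ] lat from centreline 0.04313334604459871
4.6
```

View pics/w3.png

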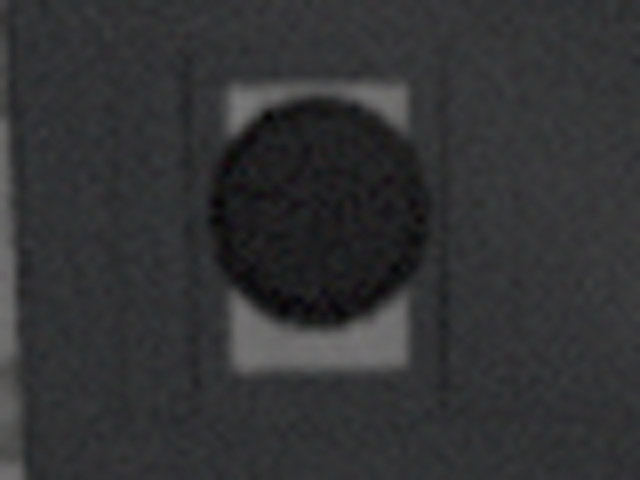

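Emit:
carry_out(
  rows=[
    [[0.03,0,0,-0.5],[0.06,-0.001,0,-0.9],[0.083,-0.001,0,-0.9],[0.083,-0.001,0.01,-0.9],[0.083,-0.001,0.04,-0.9],[0.083,-0.001,0.07,-0.9],[0.083,-0.001,0.1,-0.9],[0.083,-0.001,0.13,-0.9],[0.083,-0.001,0.15,-0.9],[0.083,-0.001,0.158,-0.9],[0.083,-0.001,0.158,-0.9],[0.083,-0.001,0.158,-0.9]],
  ],
)

```text
clock: 5.6
position: [0.5219, 0.0253, 0.0739]
tool_rot: [3.141, -0.0, 1.204]
force: [0.1, -0.3, 0.8]
grip_width: 0.0854
finger_force: 0.0
```

Run:
```python
from h import *
f=bot.grab_frame("wrist");save(f,"w4");f2=bot.grab_frame("side")
cv2.imwrite("pics/w4.png",np.hstack([f["pixels"][100:384,60:460],cv2.resize(f2["pixels"][130:260,160:343],(400,284))])[:,:,::-1])
s=bot.observe();print(s["clock"],s["position"],s["tool_rot"],s["force"])
```

```text
5.7 [0.52246058 0.02523248 0.07462961] [ 3.13986213e+00 -7.72569310e-04  1.20377626e+00] [0.57389724 0.56366196 1.23349532]
```

View pics/w4.png

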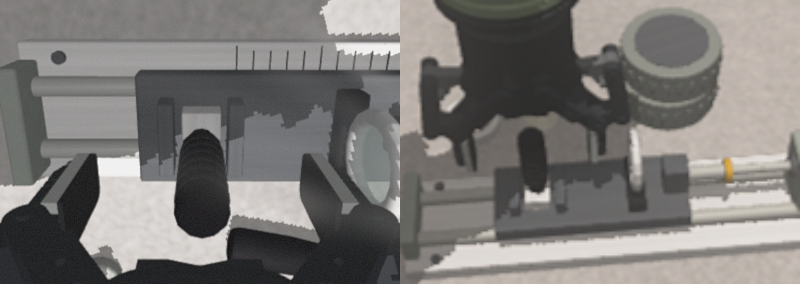

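The knob stands centred between the open pads in the wrist view, and the rear lug gap is visible. I'll shift the grip slightly rearward and close.

Emit:
carry_out(
  rows=[
    [[0,-0.002,0,0],[0,-0.002,0,0],[0,-0.002,0,0],[0,-0.002,0,0],[0,-0.002,0,0],[0,-0.002,0,0],[0,-0.002,0,0],[0,-0.002,0,0]],
  ],
  grip=0.0,
  grip_force=50,
)

```text
clock: 6.37
position: [0.5201, 0.0259, 0.0736]
tool_rot: [3.141, -0.0, 1.204]
force: [-0.6, -0.1, 5.9]
grip_width: 0.0188
finger_force: 48.5
```

Emit:
carry_out(
  rows=[
    [[0,-0.004,0,0],[0,-0.008,0,0],[0,-0.012,0,0],[0,-0.016,0,0],[0,-0.02,0,0],[0,-0.024,0,0],[0,-0.028,0,0],[0,-0.032,0,0],[0,-0.036,0,0],[0,-0.04,0,0],[0,-0.044,0,0],[0,-0.046,0,0]],
  ],
)

```text
clock: 7.37
position: [0.4775, 0.0423, 0.0736]
tool_rot: [3.14, -0.001, 1.204]
force: [9.0, -5.0, -0.5]
grip_width: 0.0184
finger_force: 48.9
```

Run:
```python
from h import *
np.set_printoptions(precision=4,suppress=True)
u=np.array([.9336,-.3584,0])
f=bot.grab_frame("side");f2=bot.grab_frame("scene")
cv2.imwrite("pics/s5.png",np.hstack([cv2.resize(f["pixels"][150:250,180:380],(400,200)),cv2.resize(f2["pixels"][140:260,150:310],(267,200))])[:,:,::-1])
for l in("carriage","knob_grip","plunger"):
    o=[(x,r[0]["position"]) for x in(f,f2) for r in[bot.spot_point(x,l)] if r and r[0]["conf"]>.3]
    if len(o)>1:
        P=tri(o);print(l,P,"along",(P-[.523,.0245,0])@u)
s=bot.observe();print(s["clock"],s["position"],s["force"],s["force"]@u,"along",(s["position"]-[.523,.0245,0])@u)
```

```text
knob_grip [0.4783 0.0435 0.082 ] along -0.04858809911039606
plunger [ 0.6588 -0.0192  0.0519] along 0.14249391075968437
7.7667 [0.4773 0.0424 0.0736] [ 4.6677 -2.2164  4.0209] 5.152070343962145 along -0.04907410803985407
```

View pics/s5.png

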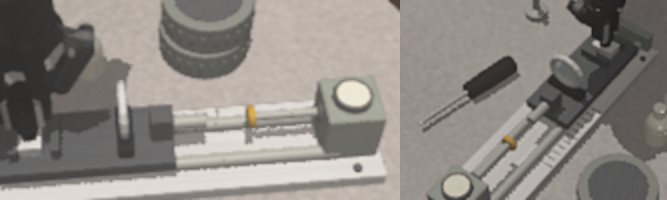

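The carriage is drawn back. In the side crop the nose tip at (205,127) stands clear of the brass head at (250,115), a gap of about 35 mm. Now I go forward, fast at first.

Emit:
carry_out(
  rows=[
    [[0,0.003,0,0],[0,0.006,0,0],[0,0.009,0,0],[0,0.012,0,0],[0,0.015,0,0],[0,0.018,0,0],[0,0.02,0,0],[0,0.022,0,0],[0,0.024,0,0],[0,0.025,0,0],[0,0.0255,0,0],[0,0.026,0,0]],
  ],
)

```text
clock: 8.77
position: [0.4997, 0.0337, 0.0734]
tool_rot: [-3.14, 0.001, 1.205]
force: [-9.8, 2.7, 18.2]
grip_width: 0.019
finger_force: 50.7
```

```bash
cat > d.py <<'E'
from h import *
import sys
np.set_printoptions(precision=4,suppress=True)
u=np.array([.9336,-.3584,0]);n=np.array([.3584,.9336,0])
f=bot.grab_frame("side")
cv2.imwrite("pics/%s.png"%sys.argv[1],cv2.resize(f["pixels"][170:230,250:350,::-1],(800,480),interpolation=cv2.INTER_CUBIC))
S=[]
for i in range(4):
    s=bot.observe();S.append(s["force"]);f=bot.grab_frame("side") if i<3 else f
print(s["clock"],np.array(S)@u,"along",(s["position"]-[.523,.0245,0])@u)
C=np.array([.523,.0252,0]) # px per mm along the bench at nose height
p=proj(f,C+.145*u+[0,0,.055]);q=proj(f,C+.155*u+[0,0,.055]);print("px/mm",np.hypot(*(q-p))/10,"crop",((p-[250,170])*8),((q-[250,170])*8))
E
python3 d.py s6
```

```text
8.9667 [-9.5924 -9.6107 -9.9684 -8.4802] along -0.02498842939809434
px/mm 0.5714642944333745 crop [447.8742 294.9588] [493.4495 291.3596]
```

View pics/s6.png

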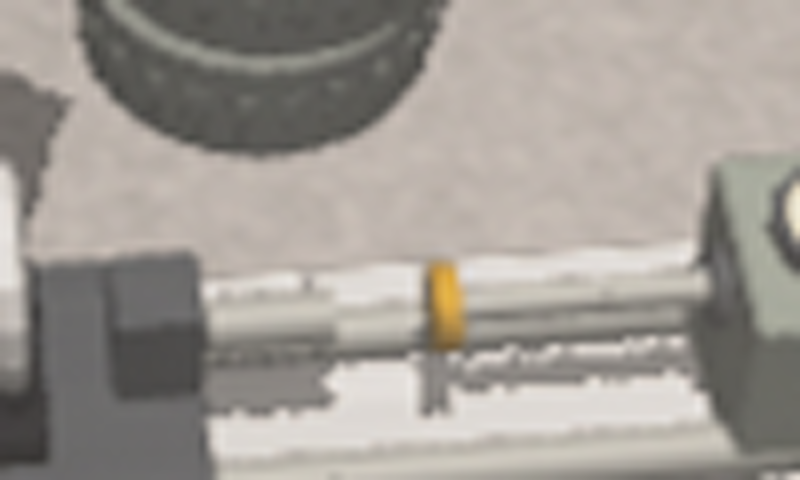

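The nose tip is at about x=333 and the brass face at about 428 in the crop, so the gap is about 20 mm. The play is taken up, with about 9.6 N of guide drag.

Emit:
carry_out(
  rows=[
    [[0,0.002,0,0],[0,0.004,0,0],[0,0.006,0,0],[0,0.008,0,0],[0,0.01,0,0],[0,0.011,0,0],[0,0.012,0,0],[0,0.013,0,0],[0,0.0135,0,0],[0,0.014,0,0],[0,0.0145,0,0],[0,0.015,0,0]],
  ],
)

```text
clock: 9.97
position: [0.5137, 0.0283, 0.0735]
tool_rot: [-3.14, 0.001, 1.205]
force: [-9.2, 1.5, 17.5]
grip_width: 0.0186
finger_force: 50.7
```

```bash
python3 d.py s7
```

```text
10.1667 [ -9.4137  -9.3206 -10.1503  -9.6971] along -0.01000611391294803
px/mm 0.5714642944333745 crop [447.8742 294.9588] [493.4495 291.3596]
```

View pics/s7.png

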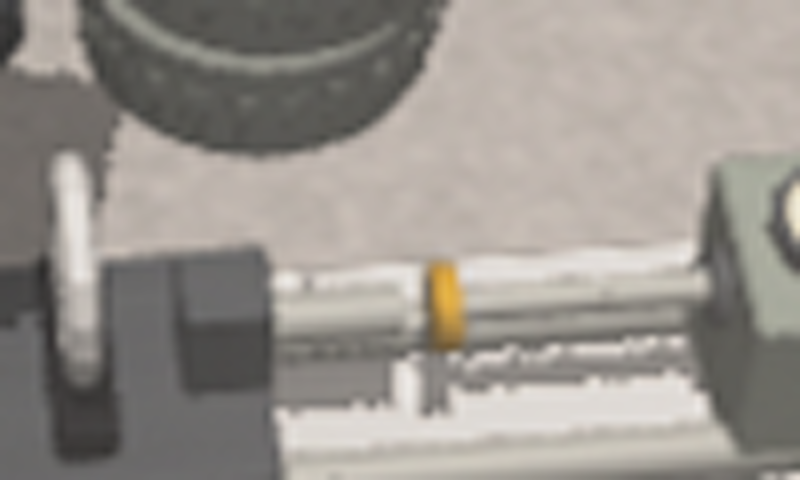

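The gap is now about 5 mm (tip at about 403, face at about 428). I'll creep in.

Emit:
carry_out(
  rows=[
    [[0,0.0003,0,0],[0,0.0006,0,0],[0,0.0009,0,0],[0,0.0012,0,0],[0,0.0015,0,0],[0,0.0018,0,0],[0,0.0021,0,0],[0,0.0024,0,0],[0,0.0026,0,0],[0,0.0028,0,0],[0,0.003,0,0],[0,0.003,0,0]],
  ],
)

```text
clock: 11.17
position: [0.5165, 0.0272, 0.0734]
tool_rot: [-3.14, 0.001, 1.205]
force: [-10.2, 1.4, 16.8]
grip_width: 0.0189
finger_force: 50.7
```

```bash
cat > e.py <<'E'
from h import *
u=np.array([.9336,-.3584,0]);S=[];X=[]
for i in range(6):
    f=bot.grab_frame("side");s=bot.observe();S.append(s["force"]@u);X.append((s["position"]-[.523,.0245,0])@u*1e3)
print(round(s["clock"],2),np.round(S,1),np.mean(S),"along",np.mean(X))
# column profile: brass left edge and nose tip at pin row
p=f["pixels"][200:214,290:312].astype(int)
cv2.imwrite("pics/last.png",cv2.resize(f["pixels"][185:225,280:330,::-1],(800,640))[:600])
b=(p[:,:,0]-p[:,:,2]>60);print("brass cols",290+np.where(b.sum(0)>3)[0])
E
python3 e.py
```

```text
11.47 [-9.9 -9.8 -9.5 -9.8 -8.8 -9.4] -9.536565903876836 along -7.064952894091639
brass cols [304 305 306 307]
```

Emit:
carry_out(
  rows=[
    [[0,0.0001,0,0],[0,0.0002,0,0],[0,0.0003,0,0],[0,0.0004,0,0],[0,0.0005,0,0],[0,0.0006,0,0],[0,0.0007,0,0],[0,0.0008,0,0],[0,0.0008,0,0]],
  ],
)

```text
clock: 12.22
position: [0.5172, 0.027, 0.0735]
tool_rot: [-3.14, 0.001, 1.205]
force: [-10.3, 2.0, 16.1]
grip_width: 0.0186
finger_force: 50.7
```

```bash
python3 e.py
```

```text
12.52 [ -9.4  -9.7  -9.6 -10.   -9.9  -9.4] -9.660778886086202 along -6.276093830253532
brass cols [304 305 306 307]
```

View pics/last.png

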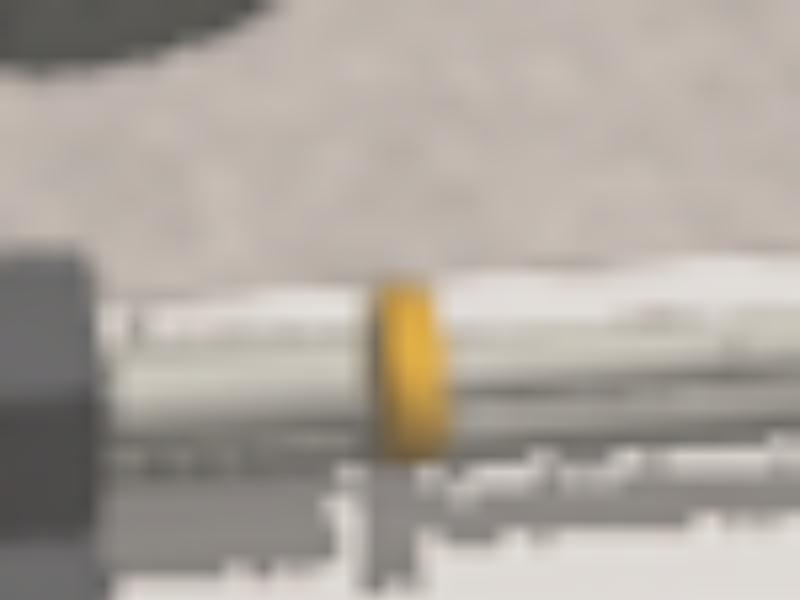

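In this crop the shadow gap between tip and head runs from about 332 to 362, so about 3 mm remain. Force is still at the guide level.

Emit:
carry_out(
  rows=[
    [[0,0.0001,0,0],[0,0.0002,0,0],[0,0.0003,0,0],[0,0.0004,0,0],[0,0.0005,0,0],[0,0.0006,0,0],[0,0.0007,0,0],[0,0.0008,0,0],[0,0.0009,0,0],[0,0.001,0,0],[0,0.001,0,0]],
  ],
)

```text
clock: 13.43
position: [0.5182, 0.0266, 0.0735]
tool_rot: [-3.14, 0.001, 1.205]
force: [-9.1, 2.3, 16.4]
grip_width: 0.0189
finger_force: 50.7
```

```bash
python3 e.py
```

```text
13.73 [ -9.8  -9.8 -10.8 -10.2 -10.7 -10.6] -10.325811864839237 along -5.276875263227617
brass cols [304 305 306 307]
```

Emit:
carry_out(
  rows=[
    [[0,0.0001,0,0],[0,0.0002,0,0],[0,0.0003,0,0],[0,0.0003,0,0],[0,0.0003,0,0]],
  ],
)

```text
clock: 14.15
position: [0.5184, 0.0265, 0.0735]
tool_rot: [-3.14, 0.001, 1.205]
force: [-10.5, 1.4, 17.3]
grip_width: 0.0188
finger_force: 50.7
```

```bash
python3 e.py
```

```text
14.45 [-9.7 -9.6 -9.9 -9.7 -9.4 -9.8] -9.688655369116079 along -4.98981199084578
brass cols [304 305 306 307]
```

No contact yet, so I continue.

Emit:
carry_out(
  rows=[
    [[0,0.0001,0,0],[0,0.0002,0,0],[0,0.0003,0,0],[0,0.0004,0,0],[0,0.0004,0,0],[0,0.0004,0,0]],
  ],
)

```text
clock: 14.95
position: [0.5188, 0.0264, 0.0735]
tool_rot: [-3.14, 0.001, 1.205]
force: [-9.9, 2.0, 16.6]
grip_width: 0.0188
finger_force: 50.7
```

```bash
python3 e.py
```

```text
15.25 [ -9.6  -9.3 -10.2  -9.8  -9.8 -10.1] -9.80033232745872 along -4.589242105169711
brass cols [304 305 306 307]
```

Emit:
carry_out(
  rows=[
    [[0,0.0001,0,0],[0,0.0002,0,0],[0,0.0003,0,0],[0,0.0004,0,0],[0,0.0004,0,0],[0,0.0004,0,0]],
  ],
)

```text
clock: 15.75
position: [0.5192, 0.0262, 0.0735]
tool_rot: [-3.14, 0.001, 1.205]
force: [-10.1, 1.4, 17.0]
grip_width: 0.0188
finger_force: 50.7
```

```bash
python3 e.py
```

```text
16.05 [-10.4  -9.8 -10.3  -9.9  -9.5  -9.5] -9.894428242147372 along -4.179418172377683
brass cols [304 305 306 307]
```

Emit:
carry_out(
  rows=[
    [[0,0.0001,0,0],[0,0.0002,0,0],[0,0.0003,0,0],[0,0.0004,0,0],[0,0.0004,0,0],[0,0.0004,0,0]],
  ],
)

```text
clock: 16.55
position: [0.5193, 0.0262, 0.0734]
tool_rot: [-3.139, 0.001, 1.205]
force: [-10.9, 2.3, 18.1]
grip_width: 0.019
finger_force: 50.9
```

```bash
python3 e.py
```

```text
16.85 [-11.4 -11.1 -11.5 -11.4 -11.6 -10.8] -11.31520108642752 along -4.022339708521054
brass cols [304 305 306 307]
```

Contact: the force rose 1.6 N and the tool stopped following. I'll add a little more.

Emit:
carry_out(
  rows=[
    [[0,0.0001,0,0],[0,0.0002,0,0],[0,0.0003,0,0],[0,0.0003,0,0],[0,0.0003,0,0]],
  ],
)

```text
clock: 17.27
position: [0.5193, 0.0261, 0.0734]
tool_rot: [-3.139, 0.001, 1.205]
force: [-13.4, 3.4, 18.7]
grip_width: 0.0189
finger_force: 51.1
```

```bash
python3 e.py
```

```text
17.57 [-13.3 -13.2 -12.2 -13.4 -13.5 -14.2] -13.30268090552237 along -3.989570057266731
brass cols [304 305 306 307]
```

The force is 13.3 N, so the nose bears with about 3.6 N. I'll relieve most of the arm push (friction holds the carriage), then open.

Emit:
carry_out(
  rows=[
    [[0,-0.0003,0,0],[0,-0.0006,0,0],[0,-0.0009,0,0],[0,-0.0012,0,0],[0,-0.0012,0,0]],
  ],
)

```text
clock: 17.98
position: [0.5192, 0.0262, 0.0735]
tool_rot: [-3.141, 0.001, 1.204]
force: [-6.7, 1.7, 13.7]
grip_width: 0.0187
finger_force: 50.2
```

```bash
python3 e.py
```

```text
18.28 [-6.9 -6.2 -5.4 -5.7 -5.9 -5.3] -5.9011793337323795 along -4.141367199940457
brass cols [304 305 306 307]
```

Emit:
carry_out(
  rows=[
    [[0,0,0,0],[0,0,0,0],[0,0,0,0],[0,0,0,0],[0,0,0,0],[0,0,0,0],[0,0,0,0],[0,0,0,0],[0,0,0,0],[0,0,0,0]],
  ],
  grip=0.0854,
)

```text
clock: 19.12
position: [0.5202, 0.0258, 0.0733]
tool_rot: [-3.142, 0.0, 1.204]
force: [-0.3, 0.2, -0.6]
grip_width: 0.0855
finger_force: 0.0
```

```bash
python3 e.py
python3 - <<'E'
from h import *
f=bot.grab_frame("wrist");g=bot.grab_frame("side")
cv2.imwrite("pics/w9.png",np.hstack([f["pixels"][100:384,60:460],cv2.resize(g["pixels"][180:230,275:345],(398,284))])[:,:,::-1])
E
```

```text
19.42 [-0.7  0.1  0.1  0.  -0.4 -0.3] -0.2089495085866452 along -3.087720820552091
brass cols [304 305 306 307]
```

View pics/w9.png

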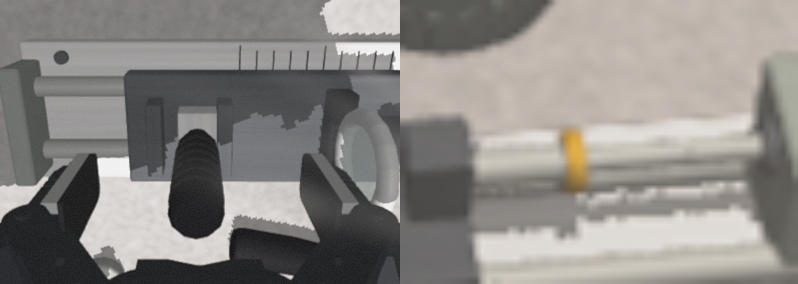

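The gripper is open. The knob foot bears on the forward lug, with the gap behind it at (163-178,110), and the nose touches the brass head at (568,160). I'll lift straight up.

Emit:
carry_out(
  rows=[
    [[0,0,-0.01,0],[0,0,-0.03,0],[0,0,-0.05,0],[0,0,-0.08,0],[0,0,-0.11,0],[0,0,-0.14,0],[0,0,-0.15,0],[0,0,-0.15,0],[0,0,-0.15,0]],
  ],
)

```text
clock: 20.27
position: [0.5202, 0.0256, 0.2238]
tool_rot: [3.141, -0.0, 1.204]
force: [-0.6, -0.3, -0.8]
grip_width: 0.0854
finger_force: 0.0
```

```bash
python3 e.py; python3 -c "
from workcell import bot
print(bot.job_done())"
```

```text
20.57 [-0.1 -0.9  0.4  0.2 -0.4 -0.3] -0.1785815356676214 along -3.485757152278247
brass cols [304 305 306 307]
the job is handed in; nothing more can be done
None
```

I drew the carriage back about 35 mm from the plunger, then ran it forward until the nose bore on it at about 3.6 N (estimated from wrist force), let go with the play still forward, and handed the job in at about 20.6 s; no verdict came back.

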